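# Set up the fold-down work flap on its two pull-out supports

## Task

Open up the small plywood cabinet as a work shelf: with its grey flap still shut, pull both orange-ended supports all the way out. Then swing the flap about half open by its top edge and let go, so that its stiff hinge holds it there; take it again by the aluminium grab rail on its inner face and lower it gently until it lies level on both supports. Leave the tin, cup, pot and brush standing about alone.

Things in the scene. Friction and masses are not known exactly. Their poses are not given: they have to be found in the camera images.
- cabinet: Plywood cabinet, fixed, 95 mm deep, 210 mm wide, top 145 mm above the table. Origin on the table under the middle of its front face; x points from the front face into the cabinet (away from the robot), y to the left seen from the robot, z up. Supports slide along its -x at y = +70 and -70 mm; the flap's hinge axis is along y at x = 0, z = 75 mm.
- support_left (a joint): Travel of the left support (m): 0 pushed in, 0.075 all the way out toward the robot. A wooden bar with an orange grip block on its front end; it slides with about 2 N of friction (plus some 4 N per m/s) and stays where it is left.
- support_right (a joint): Travel of the right support (m), the same.
- support_left_grip (a point): Centre of the left support's orange grip block, 45 mm long (cabinet x), 22 mm wide (y), 26 mm high, 50 mm above the table; pushed in, it is 26.5 mm in front of the cabinet's face. The shut flap is above it, its outer face 12 mm in front of that face: come in leaning back toward the robot and pinch the block by its two sides. A 20 mm wide bar runs behind it.
- support_right_grip (a point): Centre of the right support's orange grip block, the same.
- flap (a joint): Angle of the grey flap (rad): 0 shut (upright), grows as its top edge swings down toward the robot, 1.571 level. A stiff friction hinge (about 0.35 N m) holds it at any angle. Only pulled-out supports stop it at level; without them it goes on down to 1.9.
- flap_edge (a point): Middle of the flap's free edge, on its inner face, 130 mm from the hinge. The flap is a plate 12 mm thick and 200 mm wide; shut, it stands 75 to 205 mm above the table, its inner face in the plane of the cabinet's front, so its top 60 mm stick up above the cabinet. This edge can be pinched from above beside the rail, 50 to 80 mm left or right of the middle.
- flap_rail (a point): Aluminium grab rail on the middle of the flap's inner face: round bar 14 mm thick, 60 mm long along cabinet y, on a 6 mm web. Origin: middle of the bar, 30 mm off the inner face, 108 mm from the hinge. It turns with the flap: its x axis points square away from the inner face, z from hinge to free edge. Flap shut: it sticks out backward above the cabinet top; flap level: it stands up.
- paint_tin: Small paint tin, 68 mm across, 77 mm high; origin at the centre of its foot. To be left alone.
- mixing_cup: White plastic mixing cup, 70 mm across, 82 mm high; origin at the centre of its foot. To be left alone.
- pigment_pot: Black pigment pot, 63 mm across, 70 mm high; origin at the centre of its foot. To be left alone.
- dusting_brush: Flat brush lying on the table in front of the cabinet, 178 mm long (its x), 30 mm wide, 10 mm high; origin at the centre of its underside. To be left alone.

How it is judged (in metres and radians):
On the way, in this order (a step that is already met when the one before it is completed fails the run):
1. both supports are all the way out while the flap is still shut (value of joint each of support_left, support_right above 0.065 m and value of joint flap below 0.3 rad), for 0.2 s.
2. the flap stands about half open, let go and at rest (value of joint flap between 0.45 and 1.25 rad and velocity of joint flap between -0.05 and 0.05 rad/s and contact force between each of the fingers, the arm and flap below 0.2 N), for 0.3 s.
3. the half-open flap is taken again by its grab rail (contact force between the fingers and flap above 1 N and distance between the grasp point and flap_rail below 0.04 m and value of joint flap below 1.4 rad), for 0.1 s.
4. the flap lies level on the pulled-out supports (value of joint flap between 1.53 and 1.62 rad), for 0.2 s.
At the end, for the whole second after the job is handed in: Both supports are out by at least 65 of their 75 mm and the flap rests level on them (1.53 to 1.62 rad) (all of step 4 and velocity of joint flap between -0.05 and 0.05 rad/s and value of joint each of support_left, support_right above 0.065 m); the robot touches nothing.
It fails at once if the flap is lowered well past half way while a support is not out (value of joint flap above 1.3 rad and value of joint any of support_left, support_right below 0.055 m).
It fails at once if the flap is slammed down (faster than 2 rad/s near the supports) (value of joint flap above 1.4 rad and velocity of joint flap above 2 rad/s).
It fails at once if the tin, cup, pot or brush is disturbed by more than 30 mm (distance of any of paint_tin, mixing_cup, pigment_pot, dusting_brush from where it was at the start of the episode above 0.03 m).
It fails at once if the tin, cup or pot is knocked over (angle between any of paint_tin, mixing_cup, pigment_pot's own z axis and vertical above 0.5 rad).
It also fails if it takes over 72 s, if anything falls off the work surface, if the arm or the gripper's body presses on something with over 40 N, if the wrist force passes 120 N, or if a joint passes its speed limit or range.

## Robot

A 6-joint arm with a two-finger parallel gripper is mounted at the origin on a cart in front of the work surface, level with it; the furniture and walls round the work are solid. World frame = base frame: x ahead of the robot, y to its left, z up, the work surface at z = 0. Lengths are in m, angles in degrees, forces in N, time in s.
With the tool pointing down it reaches from about 0.275 to 0.75 m from the base axis. Payload 10.2 kg.
Tool frame: the origin (TCP) lies at the very end of the fingers, on their centre line; the grasp point (between the pads) lies 19 mm behind it; x points along the fingers, y is the direction in which the jaws open and shut, and the axes are right-handed (so a half turn about x gives the same grasp; the last joint's range is limited). The gripper opens to 85 mm and grips with 20 to 120 N. Pads are 22 mm wide; open, the fingers measure 114 mm over their backs; the gripper's body (76 mm by 85 mm) begins 54 mm behind the grasp point. The pads swing forward as they close: fully open they stand 13 mm farther back than shut.
Start: joints at [-89.748, 17.928, 85.812, -0, 76.261, -12.8], TCP at [0.119, -0.511, 0.231] pointing down, gripper open.
Joint ranges: [-168.41, 168.41], [-55.51, 124.54], [10.69, 146.95], [-70.63, 250.63], [1, 178], [-165.06, 165.06]. Speed limits (degrees/s): [136.94, 136.94, 172.46, 180, 180, 180].

## Interface

Orientations are given as [roll, pitch, yaw] about the fixed x, y, z axes, in that order (R = Rz(yaw) Ry(pitch) Rx(roll)).
In Python, from cell import bot, camera, camera_params gives the robot as it stands. Calls block until the motion is done:
- bot.reach(position, orientation): joint-space move of the TCP to a pose.
- bot.move_linear(position, orientation=None, v=0.15): straight line of the TCP; orientation=None keeps the orientation; v is the mean speed in m/s.
- bot.move_joints(angles): joint-space move.
- bot.gripper_to(opening, squeeze=None): finger opening in m; squeeze is the grip in N (None keeps the last); returns when the fingers have stopped.
- bot.sleep(seconds).
- bot.ik(position, orientation): joint angles nearest the present ones, or None.
- bot.state(): the state.
- camera(name): name is "scene" or "side" or "wrist"; returns the picture (420x560x3 uint8, red, green, blue); there is no depth.
- camera_params(name): a dict with "fx", "fy", "cx", "cy" (pixels), "position" and "attitude" of the camera in the world; the wrist camera has in their place "T_tool_cam" (4x4, takes a point from camera to tool coordinates, whose origin is the TCP and whose axes are the tool frame's). Camera axes: x right, y down, z forward; pixel columns grow to the right and rows downward; lengths in m; the calibration is good to about 2 mm. A picture is of the moment at which its call begins: read the wrist's pose just before it. camera_params takes no time and is no camera call.
A pose or a line that the arm cannot do raises bot.Unreachable and nothing moves.
- bot.finish_job(): hands the job in, once; it reports no verdict.
The state is a dict: "time": time; "qpos": joint angles; "qvel": joint speeds; "tau": joint torques, N m; "ee_pos": TCP position; "eef_rot": TCP orientation; "contact_force": force on the tool from outside, world axes, zero at the start; "moment": the same for the moment, N m; "gripper_width": finger opening in m.
Only numpy, scipy, OpenCV 4.12 (cv2) and the standard library are available. Lean on these libraries where they do the work, as an engineer would, in place of code of your own. Each camera call takes 0.05 s, during which the arm holds its last target. There are 200 camera calls.

## Working session

There is one attempt and no reset: what is moved stays moved. The work goes in short steps, each a Python script; the robot and the scene stay as the last script left them, time stands still between calls to the robot, and variables do not carry over. Pictures are saved under pics/ and viewed, about 8 in all and at most 12, crops included, and the job is handed in when it is done.

```bash
mkdir -p pics; ls; python3 - <<'E'
from cell import bot,camera,camera_params
import cv2,numpy as np
ims=[]
for n in("scene","side"):
    p=camera_params(n);print(n,p)
    im=camera(n)[:,:,::-1];cv2.imwrite(f"pics/{n}0.png",im);ims.append(im)
print(camera_params("wrist"));print(bot.state())
E
```

```text
pics
scene {'fx': 522.4922061799136, 'fy': 522.4922061799136, 'cx': 280.1284521313144, 'cy': 218.93224025207894, 'position': array([-0.23323454,  0.60823235,  1.22408604]), 'attitude': array([-140.174695  ,   -0.73897878, -126.72643741])}
side {'fx': 392.30443150435804, 'fy': 392.30443150435804, 'cx': 283.47667680266676, 'cy': 209.1955978836065, 'position': array([ 0.61291477, -0.53410249,  0.95239466]), 'attitude': array([-144.07882667,   -0.50533302,   11.37290223])}
{'fx': 373.2294606427163, 'fy': 373.2294606427163, 'cx': 280.5614883549443, 'cy': 208.59288419438556, 'T_tool_cam': array([[-1.88276714e-04, -3.24394157e-01,  9.45921982e-01,
        -1.42177577e-01],
       [ 9.99999934e-01, -3.54984541e-04,  7.73021367e-05,
         1.13827268e-03],
       [ 3.10711319e-04,  9.45921934e-01,  3.24394202e-01,
        -8.33190233e-02],
       [ 0.00000000e+00,  0.00000000e+00,  0.00000000e+00,
         1.00000000e+00]])}
{'time': 0.1, 'qpos': array([-8.97497660e+01,  1.79576430e+01,  8.58484842e+01,  1.28677142e-05,
        7.62616049e+01, -1.28016078e+01]), 'qvel': array([ 0.15232379, -0.12981002, -0.08603276,  0.04156933, -0.04654535,
       -0.0531714 ]), 'tau': array([ 3.18871869e-03, -4.12901330e+01, -2.60139370e+01, -1.90036803e-04,
        3.02132750e-03, -1.63706471e-05]), 'ee_pos': array([ 0.11853386, -0.51121321,  0.23078746]), 'eef_rot': array([-102.81217836,   89.93226791,   90.23966039]), 'contact_force': array([0.13134317, 0.24698818, 0.07663922]), 'moment': array([-0.02541343, -0.01431192, -0.02021086]), 'gripper_width': 0.0856057113742515}
```

View pics/scene0.png

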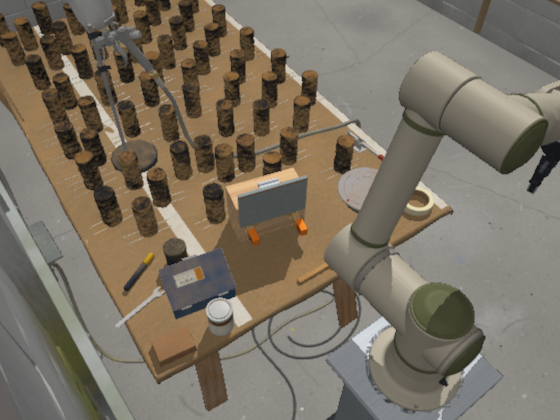

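View pics/side0.png

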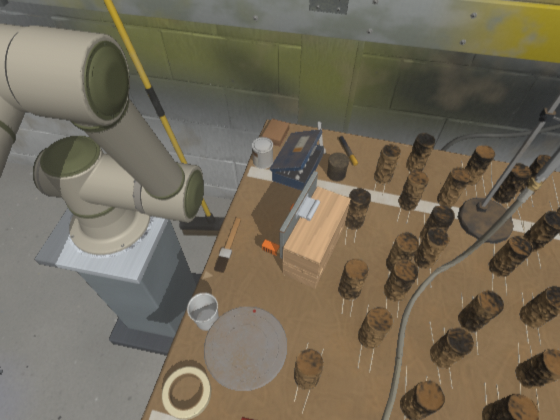

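The pictures show the cabinet with its flap shut: in the scene view the orange grips are near (254,236) and (301,227) and the grab rail near (268,183). In the side view one grip is at (270,246) and the rail at (308,208). Next I'll enlarge both views and get the numbers.

```bash
cat > h.py <<'E'
import numpy as np,cv2
from scipy.spatial.transform import Rotation as R
from cell import bot,camera,camera_params
def cam(n):
    p=camera_params(n)
    return p,R.from_euler('xyz',p['attitude'],degrees=True).as_matrix(),np.array(p['position'])
def ray(n,uv):
    p,A,c=cam(n); d=A@[(uv[0]-p['cx'])/p['fx'],(uv[1]-p['cy'])/p['fy'],1]
    return c,d/np.linalg.norm(d)
def onz(n,uv,z):
    c,d=ray(n,uv); return c+d*(z-c[2])/d[2]
def proj(n,P):
    p,A,c=cam(n); q=A.T@(np.array(P)-c); return np.array([p['cx']+p['fx']*q[0]/q[2],p['cy']+p['fy']*q[1]/q[2]])
def orange(im):
    h=cv2.cvtColor(im,cv2.COLOR_BGR2HSV); return cv2.inRange(h,(3,200,150),(14,255,255))
E
python3 - <<'E'
from h import *
a=cv2.imread('pics/scene0.png');b=cv2.imread('pics/side0.png')
for n,im in(('scene',a),('side',b)):
    k,l,s,c=cv2.connectedComponentsWithStats(orange(im))
    for i in range(1,k):
        if s[i,4]>15: print(n,s[i],c[i],onz(n,c[i],.055).round(4))
ca=cv2.resize(a[160:250,220:320],None,fx=4,fy=4,interpolation=cv2.INTER_CUBIC)
cb=cv2.resize(b[165:285,255:355],None,fx=4,fy=4,interpolation=cv2.INTER_CUBIC)
o=np.zeros((480,800,3),np.uint8);o[:360,:400]=ca;o[:,400:]=cb;cv2.imwrite('pics/c.png',o)
E
```

```text
scene [296 219  11  12  68] [300.57352941 224.55882353] [ 0.4874 -0.022   0.055 ]
scene [249 229  10  12  76] [253.39473684 234.48684211] [0.5379 0.1089 0.055 ]
```

View pics/c.png

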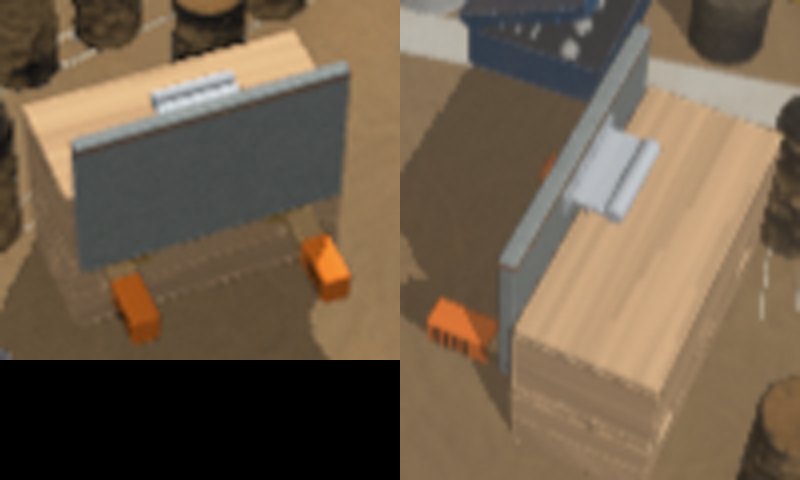

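Both views agree: grips 140 mm apart as specified. In the crop, the flap's upper outer edge runs from (76,152) to (348,76), and the cabinet-top corners in the side view are at (515,325), (660,390) and (780,135). From these I'll work out the pose.

```bash
python3 - <<'E'
from h import *
S=lambda u,v:(220+(u-1.5)/4,160+(v-1.5)/4)
D=lambda u,v:(255+(u-401.5)/4,165+(v-1.5)/4)
def pr(t,P): print(t,P.round(4))
tl=onz('scene',S(75,151),.205);tr=onz('scene',S(348,75),.205);pr('flap out TL',tl);pr('TR',tr)
fr=onz('side',D(516,326),.145);br=onz('side',D(661,391),.145);bl=onz('side',D(780,136),.145)
bl2=onz('scene',S(22,104),.145);br2=onz('scene',S(295,31),.145)
for t,P in zip(('fr','br','bl','bl sc','br sc'),(fr,br,bl,bl2,br2)):pr(t,P)
print('len',np.linalg.norm(tl-tr),np.linalg.norm(fr-br),np.linalg.norm(br-bl),np.linalg.norm(bl2-br2))
# fit pose from scene/side points
loc=np.array([[-.012,.1],[-.012,-.1],[0,-.105],[.095,-.105],[.095,.105],[.095,.105],[.095,-.105],[-.0275,.07],[-.0275,-.07]])
w=np.array([tl,tr,fr,br,bl,bl2,br2,[.5379,.1089,0],[.4874,-.022,0]])[:,:2]
a=loc-loc.mean(0);b=w-w.mean(0)
th=np.arctan2((a[:,0]*b[:,1]-a[:,1]*b[:,0]).sum(),(a*b).sum())
c,s=np.cos(th),np.sin(th);M=np.array([[c,-s],[s,c]]);o=w.mean(0)-M@loc.mean(0)
print('yaw',np.degrees(th),'o',o);print(((w-o)@M-loc).round(4))
T=lambda x,y,z:np.r_[o+M@[x,y],z]
for y in(.07,-.07):
  print('grip',T(-.0265,y,.05),np.hypot(*T(-.0265,y,0)[:2]))
for n,f in(('scene','pics/scene0.png'),('side','pics/side0.png')):
  print(n,[proj(n,T(*p)).round(1).tolist() for p in((.030,0,.183),(-.0265,-.07,.05),(-.0265,.07,.05))])
# brush handle / obstacles
for n,uv in(('scene',(300,281)),('scene',(330,267)),('side',(236,220)),('side',(221,268)),('side',(225,258))):print(n,uv,onz(n,uv,.005).round(3))
for uv in((202,312),(337,167),(262,152)):print(uv,onz('side',uv,.04).round(3))
E
```

```text
flap out TL [0.5638 0.134  0.205 ]
TR [ 0.5127 -0.0546  0.205 ]
fr [ 0.5263 -0.0655  0.145 ]
br [ 0.6171 -0.0912  0.145 ]
bl [0.6661 0.1089 0.145 ]
bl sc [0.6702 0.1114 0.145 ]
br sc [ 0.6146 -0.0902  0.145 ]
len 0.19536655068295672 0.0943670118135248 0.20605633735812903 0.2090799044662622
yaw -15.21205333040302 o [0.54813461 0.03555677]
[[ 0.0013 -0.0009]
 [ 0.0015  0.0037]
 [ 0.0055  0.0017]
 [ 0.0048  0.0008]
 [-0.0005 -0.0032]
 [ 0.0029  0.0002]
 [ 0.0021  0.0011]
 [-0.0016 -0.0019]
 [-0.016  -0.0015]]
grip [0.54093059 0.11005745 0.05      ] 0.5520131775851562
grip [ 0.50419569 -0.02503713  0.05      ] 0.5048169446668728
scene [[268.2, 183.0], [297.8, 221.6], [252.5, 235.1]]
side [[311.9, 209.2], [278.1, 250.0], [300.6, 211.6]]
scene (300, 281) [0.361 0.077 0.005]
scene (330, 267) [ 0.347 -0.02   0.005]
side (236, 220) [0.358 0.074 0.005]
side (221, 268) [ 0.36  -0.085  0.005]
side (225, 258) [ 0.362 -0.053  0.005]
(202, 312) [ 0.359 -0.224  0.04 ]
(337, 167) [0.622 0.309 0.04 ]
(262, 152) [0.378 0.324 0.04 ]
```

Leaving out the right grip, the fit residuals are about 5 mm or less. The right grip sits about 15 mm farther out, so that support was already partly pulled. The brush lies across x≈0.36. I'll refit without that grip and check reachability.

```bash
cat >> h.py <<'E'
YAW=np.radians(-15.2); O=np.array([.5497,.0354])   # refit w/o right grip
C,Sn=np.cos(YAW),np.sin(YAW); M=np.array([[C,-Sn],[Sn,C]])
W=lambda x,y,z:np.r_[O+M@[x,y],z]
def ori(a,jaw,flip):
    """tool dir = (cos a,0,-sin a) in cabinet frame (a=90 down); jaw 'y' or 'x' (in-plane)."""
    a=np.radians(a); t=np.array([np.cos(a),0,-np.sin(a)]); n=np.array([np.sin(a),0,np.cos(a)])
    y=(np.array([0,1.,0]) if jaw=='y' else n)*(-1 if flip else 1)
    Rm=R.from_euler('z',YAW).as_matrix()@np.c_[t,y,np.cross(t,y)]
    return R.from_matrix(Rm).as_euler('xyz',degrees=True)
def pose(g,a,jaw,flip):
    """g: grasp point in cabinet frame -> TCP pose"""
    r=np.radians(a); p=np.array(g)+.019*np.array([np.cos(r),0,-np.sin(r)])
    return W(*p),ori(a,jaw,flip)
def flapP(th,s,off,y): # s from hinge, off from inner face
    return np.array([-np.sin(th)*s+np.cos(th)*off,y,.075+np.cos(th)*s+np.sin(th)*off])
E
python3 - <<'E'
from h import *
def ck(t,*a):
    q=bot.ik(*pose(*a)); print(t,None if q is None else np.round(q).astype(int).tolist())
for fl in(0,1):
  for a in(35,45,55):
    for y,x in((.07,-.035),(.07,-.11),(-.07,-.05),(-.07,-.11)): ck(f'grip a{a} f{fl} y{y}',(x,y,.05),a,'y',fl)
for fl in(0,1):
  for y in(.065,-.065):
    for th in(0,.3,.6,.8,1.0):
      ck(f'edge f{fl} y{y} th{th}',flapP(th,.122,-.006,y),90-np.degrees(th),'x',fl)
  for th,al in((1.0,1.2),(1.25,1.4),(1.57,1.57)):
    ck(f'rail f{fl} th{th}',flapP(th,.108,.03,0),180-np.degrees(al),'x',fl)
E
```

```text
grip a35 f0 y0.07 [7, 34, 123, 214, 34, 74]
grip a35 f0 y0.07 [13, 31, 131, 217, 40, 77]
grip a35 f0 y-0.07 [-17, 30, 136, 178, 42, 91]
grip a35 f0 y-0.07 [-17, 29, 145, 178, 49, 90]
grip a45 f0 y0.07 [6, 30, 120, 230, 19, 57]
grip a45 f0 y0.07 [11, 27, 129, 228, 25, 64]
grip a45 f0 y-0.07 [-17, 25, 133, 177, 23, 92]
grip a45 f0 y-0.07 [-17, 22, 141, 177, 28, 91]
grip a55 f0 y0.07 None
grip a55 f0 y0.07 None
grip a55 f0 y-0.07 [-17, 22, 127, 171, 5, 98]
grip a55 f0 y-0.07 [-17, 18, 136, 174, 9, 94]
grip a35 f1 y0.07 [7, 34, 123, 214, 34, -106]
grip a35 f1 y0.07 [13, 31, 131, 217, 40, -103]
grip a35 f1 y-0.07 [-17, 30, 136, 178, 42, -89]
grip a35 f1 y-0.07 [-17, 29, 145, 178, 49, -90]
grip a45 f1 y0.07 [6, 30, 120, 230, 19, -123]
grip a45 f1 y0.07 [11, 27, 129, 228, 25, -116]
grip a45 f1 y-0.07 [-17, 25, 133, 177, 23, -88]
grip a45 f1 y-0.07 [-17, 22, 141, 177, 28, -89]
grip a55 f1 y0.07 None
grip a55 f1 y0.07 None
grip a55 f1 y-0.07 [-17, 22, 127, 171, 5, -82]
grip a55 f1 y-0.07 [-17, 18, 136, 174, 9, -86]
edge f0 y0.065 th0 [-2, 26, 82, 0, 72, 13]
edge f0 y0.065 th0.3 [1, 16, 100, -
[... 300 characters left out ...]
dge f0 y-0.065 th1.0 None
rail f0 th1.0 [-9, 28, 88, 2, 85, 6]
rail f0 th1.25 [-8, 22, 99, 1, 69, 7]
rail f0 th1.57 [-7, 19, 109, 0, 52, 8]
edge f1 y0.065 th0 None
edge f1 y0.065 th0.3 [1, 16, 100, -7, 48, -160]
edge f1 y0.065 th0.6 [6, 11, 115, -29, 24, -136]
edge f1 y0.065 th0.8 None
edge f1 y0.065 th1.0 [12, 17, 131, 228, 31, -28]
edge f1 y-0.065 th0 None
edge f1 y-0.065 th0.3 None
edge f1 y-0.065 th0.6 None
edge f1 y-0.065 th0.8 [-16, 2, 135, 172, 3, 8]
edge f1 y-0.065 th1.0 [-16, 9, 144, 179, 30, 1]
rail f1 th1.0 None
rail f1 th1.25 None
rail f1 th1.57 None<stdin>:3: UserWarning: Gimbal lock detected. Setting third angle to zero since it is not possible to uniquely determine all angles.
```

```bash
cat >> h.py <<'E'
import warnings; warnings.filterwarnings('ignore')
def f(): return bot.state()['contact_force']@np.r_[M@[1,0],0]   # force along cabinet x
def pull(y,x0,x1,a=40,z=.05):
    P=lambda x,zz,back=0:pose((x-back*np.cos(np.radians(a)),y,zz+back*np.sin(np.radians(a))),a,'y',1)
    bot.reach(*P(x0,z,.10)); bot.gripper_to(.05,50)
    bot.move_linear(*P(x0,z),v=.12)
    print('at block',bot.state()['contact_force'].round(1)); bot.gripper_to(0,50)
    f0=f(); print('w',bot.state()['gripper_width'],f0)
    x=x0
    while x>x1:
        x-=.006 if x<x1+.02 else .02
        bot.move_linear(*P(x,z),v=.08); df=f()-f0; print(round(x,4),round(df,1),end=' | ')
        if abs(df)>15: break
    print('w',bot.state()['gripper_width'])
E
python3 - <<'E'
from h import *
bot.reach(*pose((-.16,-.07,.22),40,'y',1))
pull(-.07,-.050,-.118)
print(bot.state()['time'])
cv2.imwrite('pics/p1.png',np.hstack([cv2.resize(camera('scene')[130:300,170:370,::-1],(400,340)),cv2.resize(camera('side')[130:300,170:370,::-1],(400,340))]))
E
```

```text
at block [ 0.3 -0.2 -0.2]
w 0.021509211216553418 -2.0201707216383538
-0.07 -0.8 | -0.09 1.1 | -0.11 33.4 | w 0.021211324158841853
7.5667
```

View pics/p1.png

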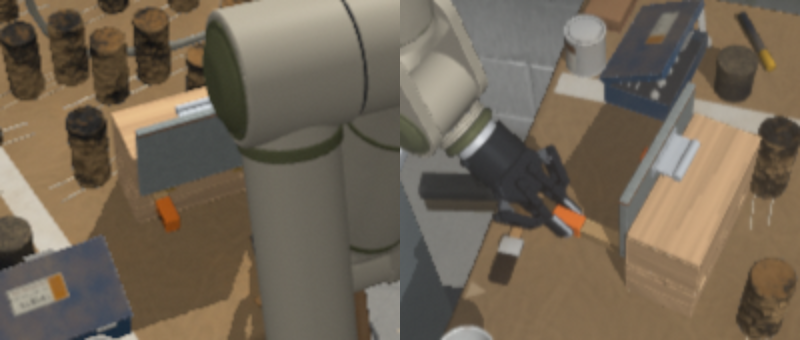

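The side view shows the gripper holding the right grip, which is pulled clear out. The force rose to 33 N at the stop. Next is the left support, after checking clearance to the blue box.

```bash
python3 - <<'E'
from h import *
for uv in((220,250),(235,288)):
  for z in(.0,.07):
    p=onz('scene',uv,z);print(uv,z,p.round(3),(M.T@(p[:2]-O)).round(3))
bot.gripper_to(.05)
p,o=pose((-.11-.08,-.07,.05+.075),40,'y',1)
bot.move_linear(p,o,v=.15)
bot.move_linear(*pose((-.033-.10,0.0,.16),40,'y',1),v=.2)
pull(.07,-.033,-.125)
print(bot.state()['time'])
cv2.imwrite('pics/p2.png',np.hstack([cv2.resize(camera('scene')[130:300,170:370,::-1],(400,340)),cv2.resize(camera('side')[130:300,170:370,::-1],(400,340))]))
E
```

```text
(220, 250) 0.0 [0.584 0.196 0.   ] [-0.009  0.164]
(220, 250) 0.07 [0.538 0.22  0.07 ] [-0.06   0.175]
(235, 288) 0.0 [0.451 0.233 0.   ] [-0.147  0.165]
(235, 288) 0.07 [0.412 0.254 0.07 ] [-0.191  0.175]Traceback (most recent call last):
  File "<stdin>", line 7, in <module>
cell.Unreachable: the arm cannot follow that straight line within its joint ranges
```

```bash
python3 - <<'E'
from h import *
bot.move_linear(*pose((-.11,-.07,.15),40,'y',1),v=.15)
bot.reach(*pose((-.11,0.0,.16),40,'y',1))
pull(.07,-.033,-.125)
print(bot.state()['time'])
cv2.imwrite('pics/p2.png',np.hstack([cv2.resize(camera('scene')[130:300,170:370,::-1],(400,340)),cv2.resize(camera('side')[130:300,170:370,::-1],(400,340))]))
E
```

```text
at block [-0.5 -0.1  0.5]
w 0.021252756533598267 -2.148811843804971
-0.053 -0.3 | -0.073 0.1 | -0.093 -0.1 | -0.113 36.1 | w 0.021511952212648927
13.4417
```

View pics/p2.png

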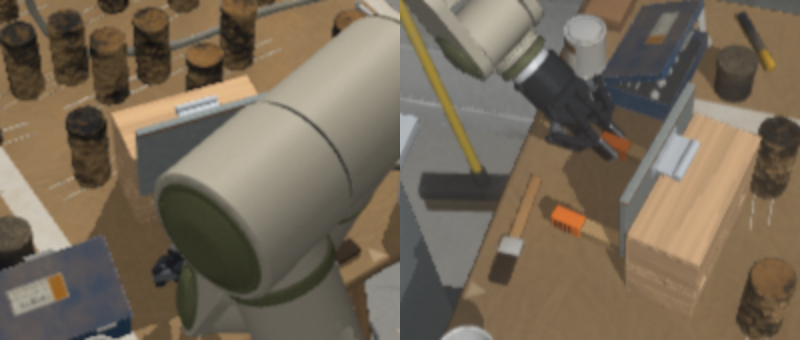

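Both supports ran into their stops, at 33 N and 36 N. Next I release, cross over high, and pinch the flap edge.

```bash
python3 - <<'E'
from h import *
bot.gripper_to(.05)
bot.move_linear(*pose((-.113,.07,.16),40,'y',1),v=.15)
bot.reach(*pose((-.12,0,.30),45,'y',1))
bot.reach(*pose((-.10,-.065,.32),90,'x',0))
im=camera('side')[:,:,::-1].copy();cv2.imwrite('pics/s3.png',im)
h=cv2.cvtColor(im,cv2.COLOR_BGR2HSV);m=cv2.inRange(h,(3,150,110),(15,255,255))
k,l,s,c=cv2.connectedComponentsWithStats(m)
for i in range(1,k):
    if s[i,4]>15: print(s[i],(M.T@(onz('side',c[i],.055)[:2]-O)).round(4))
bot.reach(*pose((-.008,-.065,.25),90,'x',0))
bot.move_linear(*pose((-.008,-.065,.197),90,'x',0),v=.1)
print('down',bot.state()['contact_force'].round(1))
bot.gripper_to(0,25); st=bot.state(); print(st['gripper_width'],st['contact_force'].round(1),st['time'])
for q in (58.5,60,62,65): print(q,bot.ik(*pose(flapP(np.radians(90-q),.122,-.008,-.065),q,'x',0)))
p=pose(flapP(1.0,.122,-.006,-.065),62,'x',0);print(bot.ik(*p))
E
```

```text
Traceback (most recent call last):
cell.Unreachable: the arm cannot follow that straight line within its joint ranges
```

```bash
python3 - <<'E'
from h import *
print(bot.state()['qpos'].round(1))
for z in(.05,.08,.1,.13,.16):
  for a in(30,40): 
    q=bot.ik(*pose((-.113,.07,z),a,'y',1));print(z,a,None if q is None else np.round(q,1))
E
```

```text
[  12.2   28.5  130.5  221.    32.4 -107.9]
0.05 30 [ 14.2  34.2 132.6 214.4  48.8 -98.5]
0.05 40 [  12.1   28.5  130.5  221.    32.4 -107.9]
0.08 30 [  14.2   28.4  132.9  217.5   44.4 -103. ]
0.08 40 [  12.1   23.2  130.2  227.6   28.4 -115.6]
0.1 30 [  14.2   24.6  132.8  220.1   41.3 -106.6]
0.1 40 [  12.1   19.7  129.9  233.4   26.  -122. ]
0.13 30 [  14.2   19.1  132.4  225.1   36.9 -113. ]
0.13 40 [  12.1   14.8  128.9  244.3   23.  -134.1]
0.16 30 [  14.2   13.9  131.5  231.7   32.8 -121. ]
0.16 40 None
```

```bash
python3 - <<'E'
from h import *
for p in(pose((-.12,-.02,.24),30,'y',1),pose((-.12,-.02,.24),40,'y',1)): print(bot.ik(*p))
bot.gripper_to(.05)
bot.move_linear(*pose((-.113,.07,.125),32,'y',1),v=.15)
bot.reach(*pose((-.12,-.03,.24),30,'y',1))
bot.reach(*pose((-.10,-.065,.32),90,'x',0))
im=camera('side')[:,:,::-1].copy();cv2.imwrite('pics/s3.png',im)
h=cv2.cvtColor(im,cv2.COLOR_BGR2HSV);m=cv2.inRange(h,(3,150,110),(15,255,255))
k,l,s,c=cv2.connectedComponentsWithStats(m)
for i in range(1,k):
    if s[i,4]>15: print(s[i],(M.T@(onz('side',c[i],.055)[:2]-O)).round(4))
bot.reach(*pose((-.008,-.065,.25),90,'x',0))
bot.move_linear(*pose((-.008,-.065,.197),90,'x',0),v=.1)
print('down',bot.state()['contact_force'].round(1))
bot.gripper_to(0,25); st=bot.state(); print(st['gripper_width'],st['contact_force'].round(1),st['time'])
for q in (58.5,60,62,65): print(q,bot.ik(*pose(flapP(np.radians(90-q),.122,-.008,-.065),q,'x',0)))
print(bot.ik(*pose(flapP(1.0,.122,-.006,-.065),62,'x',0)))
E
```

```text
[  -3.79607379   -8.29832294  136.69521897  231.66347521   12.60950686
 -135.22201803]
[ -4.88386288  -9.51944235 131.25711066 -42.40276882  11.73779215
 138.47380496]
[269 196  16  11  99] [-0.1032  0.0704]
[245 232  18  17 164] [-0.0999 -0.0731]
down [-0.9  0.1  0.1]
0.011599419224206481 [ 1.9 -0.6  2.5] 20.4417
58.5 [-15.72853183   3.34577147 122.25920654   0.70976537  22.89768374
  -1.10449268]
60 [-15.7159475    3.80464046 120.81707506   0.60186239  25.38051457
  -0.99060164]
62 [-15.69978698   4.49818479 118.87756291   0.48975198  28.62603611
  -0.8711779 ]
65 [-15.67683846   5.69715243 115.93548472   0.36638343  33.36866096
  -0.73815016]
[-15.76827768   4.35402196 127.53178866   0.77570103  20.11705339
  -1.2301453 ]
```

View pics/s3.png

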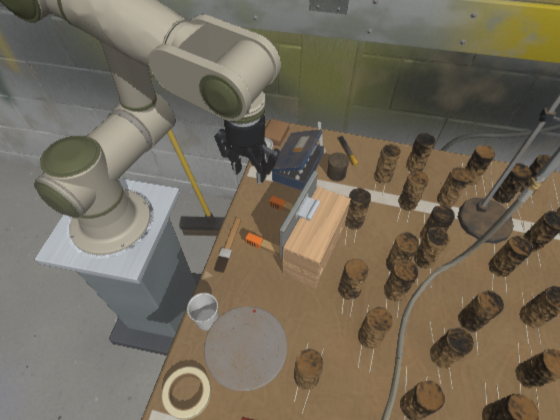

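Colour masks put the grips at cabinet x = -103 and -100 mm (ideal -101.5), y = ±70, so both supports are fully out, and the view agrees with (278,202) and (254,241). The edge is pinched at 11.6 mm, so I'll swing the flap now.

```bash
python3 - <<'E'
from h import *
y=-.065
for th in(.1,.2,.3,.4,.5):
    bot.move_linear(*pose(flapP(th,.122,-.007,y),90-np.degrees(th),'x',0),v=.1)
    st=bot.state();print(th,st['contact_force'].round(1),round(st['gripper_width'],4))
bot.gripper_to(.04)
a=90-np.degrees(.5);r=np.radians(a);n=np.array([np.sin(r),0,np.cos(r)]);t=np.array([np.cos(r),0,-np.sin(r)])
o=ori(a,'x',0)
for th in(.65,.8,.95,1.05):
    p=flapP(th,.112,0,y)-n*.02
    bot.move_linear(W(*p),o,v=.1); print(th,bot.state()['contact_force'].round(1))
p=p+n*.008; bot.move_linear(W(*p),o,v=.06); print(bot.state()['contact_force'].round(1))
p=p-t*.08; bot.move_linear(W(*p),o,v=.15)
bot.sleep(.4)
cv2.imwrite('pics/p4.png',np.hstack([cv2.resize(camera('scene')[130:300,170:370,::-1],(400,340)),cv2.resize(camera('side')[130:300,170:370,::-1],(400,340))]))
print(bot.state()['time'])
for n_ in('scene','side'):
  for th in(.9,1.,1.1):print(n_,th,[(2*(proj(n_,W(*flapP(th,*q)))-[170,130])).round().tolist() for q in((.108,.03,0),(.13,0,.1),(.13,0,-.1))])
E
```

```text
0.1 [ 3.6 -2.1 -0.3] 0.0117
0.2 [ 2.4 -2.4 -0.6] 0.0116
0.3 [ 3.4 -4.3 -1.5] 0.0115
0.4 [ 2.8 -4.5 -4. ] 0.0119
0.5 [ 2.7 -7.4 -3.9] 0.0117
0.65 [-0.6  0.1 -0.1]
0.8 [ 0.1 -0.3 -0.7]
0.95 [-0.3  0.1 -0. ]
1.05 [0.3 0.2 0. ]
[-0.4  0.5 -1.8]
24.9667
scene 0.9 [[221.0, 163.0], [160.0, 208.0], [300.0, 166.0]]
scene 1.0 [[224.0, 171.0], [162.0, 218.0], [302.0, 176.0]]
scene 1.1 [[226.0, 179.0], [164.0, 227.0], [303.0, 184.0]]
side 0.9 [[215.0, 139.0], [225.0, 81.0], [151.0, 191.0]]
side 1.0 [[208.0, 140.0], [220.0, 84.0], [146.0, 194.0]]
side 1.1 [[203.0, 141.0], [215.0, 88.0], [142.0, 197.0]]
```

View pics/p4.png

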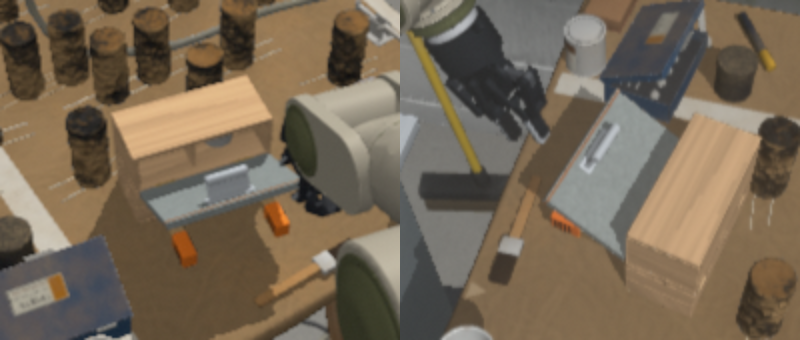

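The flap stands half open and free. The gripper is clear at side (535,130). The rail is near scene crop (228,181) and side crop (600,147), consistent with θ≈1.05. I'll zoom in to refine that before taking the rail.

```bash
python3 - <<'E'
from h import *
a=camera('scene')[200:245,235:325,::-1];b=camera('side')[170:260,235:310,::-1]
o=np.zeros((540,800,3),np.uint8);x=cv2.resize(a,None,fx=4.4,fy=4.4,interpolation=cv2.INTER_CUBIC);o[:x.shape[0],:x.shape[1]]=x
x=cv2.resize(b,None,fx=5,fy=5,interpolation=cv2.INTER_CUBIC);o[:450,400:775]=x
for th,c in((.95,(0,0,255)),(1.05,(0,255,0)),(1.15,(255,0,0))):
  for q in((.108,.037,.03),(.108,.037,-.03),(.13,0,-.1),(.13,0,.1)):
    u=(proj('scene',W(*flapP(th,*q)))-[235,200])*4.4;v=(proj('side',W(*flapP(th,*q)))-[235,170])*5+[400,0]
    for w in(u,v): cv2.circle(o,tuple(int(k) for k in w),2,c,-1)
cv2.imwrite('pics/p5.png',o)
E
```

```text
(no output)
```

View pics/p5.png

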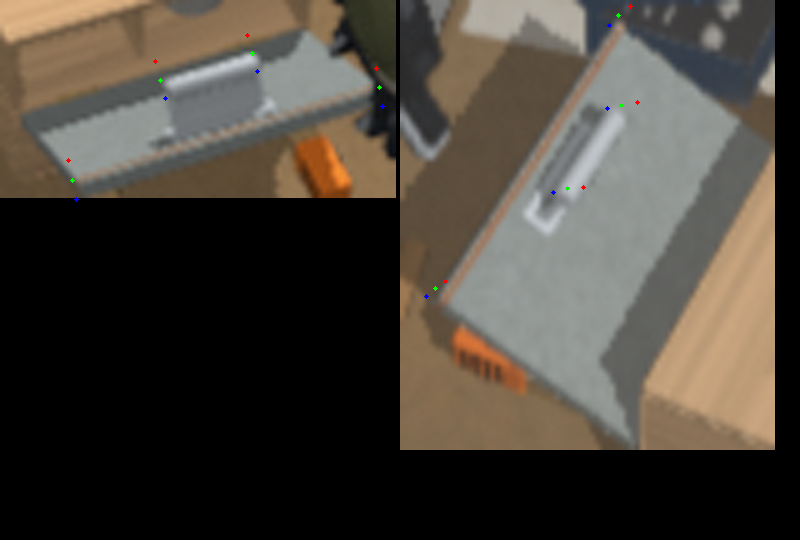

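The measurements agree with θ≈1.05 (green dots). Next I take the rail from above and lower the flap, watching the vertical force.

```bash
python3 - <<'E'
from h import *
def rp(th,d,back=0,off=.032):
    a=180-np.degrees(min(th+d,np.pi/2)); r=np.radians(a)
    return pose(flapP(th,.108,off,-.002)-back*np.array([np.cos(r),0,-np.sin(r)]),a,'x',0)
s=bot.state(); bot.move_linear(s['ee_pos']+[0,0,.08],v=.2)
bot.reach(*pose((-.06,-.03,.34),95,'x',0))
bot.gripper_to(.038)
bot.reach(*rp(1.05,.1,.09))
bot.move_linear(*rp(1.05,.1),v=.1)
print('at rail',bot.state()['contact_force'].round(1),bot.state()['time'])
bot.gripper_to(0,40); st=bot.state(); f0=st['contact_force']
print(st['gripper_width'],f0.round(1)); bot.sleep(.3)
if .011<st['gripper_width']<.018:
    for th in(1.15,1.25,1.35,1.42,1.47,1.50,1.52,1.54,1.555,1.57,1.585,1.6):
        bot.move_linear(*rp(th,.1),v=.06 if th<1.45 else .03)
        d=bot.state()['contact_force']; print(th,d.round(1))
        if th>1.5 and d[2]>12: break
print(bot.state()['time'])
cv2.imwrite('pics/p6.png',np.hstack([cv2.resize(camera('scene')[130:300,170:370,::-1],(400,340)),cv2.resize(camera('side')[130:300,170:370,::-1],(400,340))]))
E
```

```text
at rail [ 1.1 -0.1 -0.6] 28.15
0.012625779357384669 [ 5.  -1.6 -3.9]
1.15 [  5.9  -1.2 -10.1]
1.25 [  7.6  -2.5 -10.5]
1.35 [  8.3  -2.5 -10.8]
1.42 [ 8.8 -3.9 -9.9]
1.47 [ 8.7 -3.9 -9.2]
1.5 [ 7.6 -4.9 -6.7]
1.52 [ 7.  -4.9 -4.7]
1.54 [ 5.4 -5.1 -2.7]
1.555 [ 4.8 -4.2 -0. ]
1.57 [ 5.8 -3.9 -0.4]
1.585 [ 2.5 -5.3 14. ]
31.875
```

View pics/p6.png

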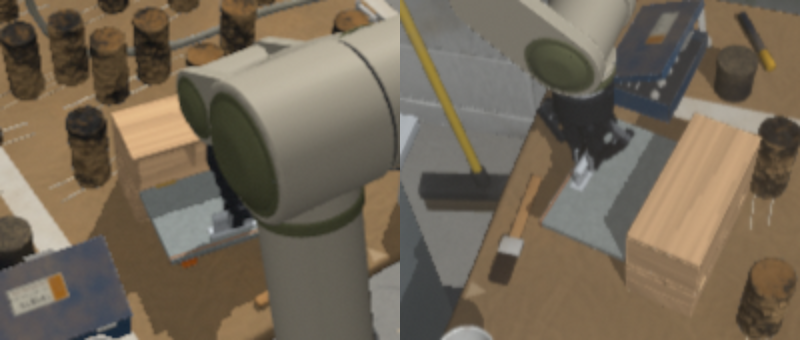

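```bash
python3 - <<'E'
from h import *
bot.gripper_to(.036); bot.sleep(.2); print(bot.state()['contact_force'].round(1))
p=bot.state()['ee_pos']; bot.move_linear(p+[0,0,.12],v=.12)
bot.reach(*pose((-.10,-.22,.33),90,'x',0))
a=camera('scene')[195:270,225:325,::-1];b=camera('side')[165:265,225:325,::-1]
o=np.zeros((500,800,3),np.uint8)
o[:300,:400]=cv2.resize(a,None,fx=4,fy=4,interpolation=cv2.INTER_CUBIC);o[:400,400:]=cv2.resize(b,None,fx=4,fy=4,interpolation=cv2.INTER_CUBIC)
cv2.imwrite('pics/p7raw.png',o)
for th,c in((1.47,(0,0,255)),(1.57,(0,255,0)),(1.67,(255,0,0))):
  for q in((.108,.037,.03),(.108,.037,-.03),(.13,0,-.1),(.13,0,.1)):
    u=(proj('scene',W(*flapP(th,*q)))-[225,195])*4;v=(proj('side',W(*flapP(th,*q)))-[225,165])*4+[400,0]
    for w in(u,v): cv2.circle(o,tuple(int(k) for k in w),2,c,-1)
cv2.imwrite('pics/p7.png',o);print(bot.state()['time'])
E
```

```text
[ 0.1 -0.8  0.7]
34.7333
```

View pics/p7.png

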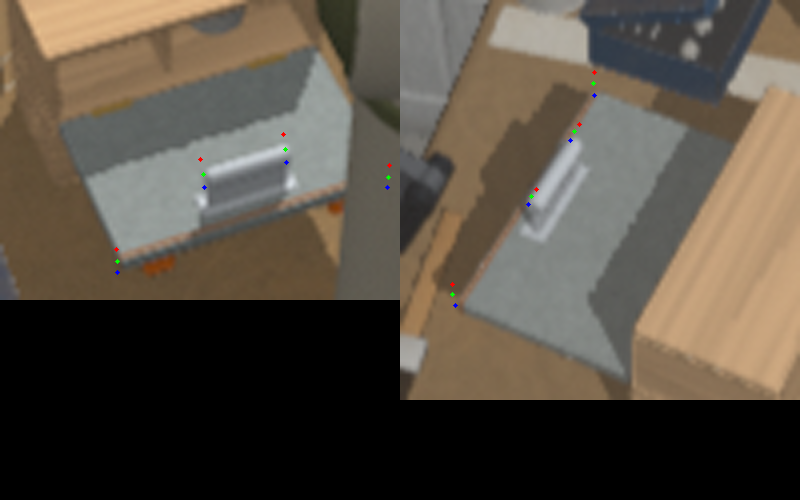

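Bar and edge lie on the green (1.57) marks within about 2 px. To confirm it is resting hard, I'll press lightly near the free edge above the right support.

```bash
python3 - <<'E'
from h import *
bot.gripper_to(0,30)
o=ori(90,'x',0)
bot.reach(W(-.118,-.068,.15),o); bot.move_linear(W(-.118,-.068,.088),o,v=.08)
f0=bot.state()['contact_force'][2]
z=.085
while z>.066:
    bot.move_linear(W(-.118,-.068,z),o,v=.02); s=bot.state(); d=s['contact_force'][2]-f0
    print(round(s['ee_pos'][2],4),round(d,1),end=' | ')
    if d>12: break
    z-=.0015
bot.move_linear(W(-.118,-.068,.2),o,v=.12)
bot.reach(*pose((-.10,-.22,.33),90,'x',0)); bot.sleep(.3)
print(bot.state()['time'],bot.state()['contact_force'].round(1))
im=camera('side')[:,:,::-1];sc=camera('scene')[:,:,::-1];cv2.imwrite('pics/fin.png',np.hstack([im[100:340,150:450],sc[130:370,150:400]]))
E
```

```text
0.085 -0.7 | 0.0834 -1.0 | 0.0819 -0.3 | 0.0804 -0.9 | 0.0789 -1.4 | 0.0774 -0.9 | 0.0759 -1.2 | 0.075 7.6 | 0.0747 28.0 | 41.575 [ 0.7 -0.3 -0.2]
```

View pics/fin.png

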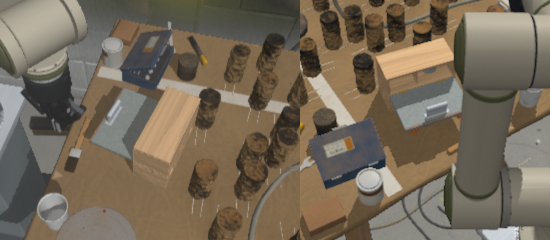

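The flap surface is hard at z = 0.075 m, exactly level. The tin, cup, pot and brush look untouched and the arm is clear, so I'll hand in.

```bash
python3 -c "
from cell import bot
bot.finish_job()"
```

```text
the job is handed in; nothing more can be done
```

I handed the job in at about 41.6 s of the 72 s allowed; no verdict is reported.

**Supports:** I pulled both to their stops with the flap shut, at 33 N on the right and 36 N on the left. The right support was already about 15 mm out at the start. Image checks then put the grips at -103 mm (left) and -100 mm (right) from the cabinet face, where fully out is -101.5 mm.

**Flap:** I pinched it by its top edge and swung it to about 0.5 rad. From there I pushed it with the opened jaw's inner finger instead of a pinch, to about 1.05 rad, and let go. I then took it by the rail and lowered it gently.

**Last checks:**
- A light press above the right support met a hard stop at z = 0.075 m, which is level. That press peaked at 28 N, more than the 12 N at which I meant to stop.
- The overlay in both pictures matched level to about 2 px in most places; the side view was off by a few pixels, like my roughly 3 mm pose error.
- The tin, cup, pot and brush looked unmoved by eye; I did not measure them. The arm is clear.

**What did not go to plan:** two straight-line retreats were refused as unreachable before anything moved, and I went round another way. The jaw closed to 12.6 mm on the 14 mm rail, so that grip was slightly off centre, but it held.

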